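# Close up the rover after servicing

### The job

Close up the little wheeled rover on the bench: with the fingertips, push both of its front drawers fully home first, and only then push the hinged top cover down until it lies flat, shut on the chassis. Only push, do not pull anything further out or lift the rover, do not shove it along the bench, and leave the things standing around it alone; finish with the hand clear.

Things in the scene. Friction and masses are not known exactly. Their poses are not given: they have to be found in the camera images.
- rover: Bare perforated aluminium chassis, loose on four black rubber wheels that grip the bench (about 4.5 kg). Box 180 (x) x 240 (y) mm, 25 to 105 mm above the bench, open on top; wheels 70 mm diameter, reaching to y = +-148 mm. Origin on the bench under its middle; -x side is the front with the two drawers, +y the left drawer's side. Yaw within 0.45 rad of front-towards-the-arm.
- drawer_left (a joint): How far the left (+y) front drawer, with a black battery block in it, is out, in m: 0 fully home against its stop, up to 0.1; it slides along the rover's x axis, out towards -x, and starts 0.03 to 0.075 out. Takes about 1.5 N to push, stays where it is left.
- drawer_right (a joint): The same for the right (-y) front drawer, with a green board and white modules in it.
- drawer_left_front (a point): Centre of the outer face of the left drawer's flat aluminium front plate, 114 mm wide and 70 mm high (29 to 99 mm above the bench), no handle. When home it lies at x = -96 mm, y = +59 mm in the rover's frame, 64 mm above the bench. Axes as the rover's.
- drawer_right_front (a point): The same for the right drawer (y = -59 mm).
- cover (a joint): Angle of the top cover in rad: 0 shut and flat on the chassis, growing as it opens upwards (stop at 1.45), starts 1.05 to 1.35. A stiff hinge: the cover stays at any angle and must be pushed all the way down (about 2 N at its free edge).
- cover_hinge (a point): Middle of the cover's hinge line, along the rover's y axis at the chassis's rear top edge: x = +90 mm, 107 mm above the bench. Its axes turn with the cover: the cover plate reaches from here 194 mm along its -x, is 240 mm wide and 4 mm thick; its outer (upper) face is at +4 mm along its z.
- cover_edge (a point): Middle of the cover's free edge, on the outer face, 194 mm from the hinge. A 14 mm lip is folded down from this edge and hangs in front of the drawer fronts when the cover is shut. Axes turn with the cover.
- tape_roll: Bystander: brown roll of tape lying flat, 100 mm outside diameter, 24 mm high; origin under its centre.
- jar: Bystander: clear jar with a steel cap, 60 mm diameter, 90 mm high; origin under its centre.
- spacer: Bystander: upright round steel spacer, 28 mm diameter, 70 mm high; origin under its centre.
- screwdriver: Bystander: screwdriver lying on the bench, about 200 mm long; origin under its middle, blade to its +x.

How it is judged (in metres and radians):
On the way, in this order (a step that is already met when the one before it is completed fails the run):
1. both drawers pushed fully home, while the cover is still open (value of joint each of drawer_left, drawer_right below 0.005 m and value of joint cover above 0.3 rad), for 0.2 s.
2. the cover pushed down shut (value of joint cover below 0.035 rad), for 0.2 s.
At the end, for the whole second after the job is handed in: Both drawers within 5 mm of home, the cover within 0.035 rad (about 7 mm at its edge) of shut, the rover standing level within 30 mm of where it stood (value of joint each of drawer_left, drawer_right below 0.005 m and value of joint cover below 0.035 rad and distance of rover from where it was at the start of the episode below 0.03 m and height (world z) of rover below 0.008 m and angle between rover's own z axis and vertical below 0.05 rad and linear speed of rover below 0.02 m/s); the robot touches nothing.
It fails at once if a drawer pulled further out (beyond 90 mm) (value of joint any of drawer_left, drawer_right above 0.09 m).
It fails at once if the rover lifted or tipped (15 mm or 0.15 rad) or shoved more than 40 mm (height (world z) of rover above 0.015 m or angle between rover's own z axis and vertical above 0.15 rad or distance of rover from where it was at the start of the episode above 0.04 m).
It fails at once if a bystander moved more than 30 mm, or lifted (distance of any of tape_roll, jar, spacer, screwdriver from where it was at the start of the episode above 0.03 m or height (world z) of any of tape_roll, jar, spacer, screwdriver above 0.02 m).
It also fails if it takes over 64 s, if anything falls off the work surface, if the arm or the gripper's body presses on something with over 40 N, if the wrist force passes 120 N, or if a joint passes its speed limit or range.

### The arm

A 6-joint arm with a two-finger parallel gripper is mounted at the origin on the work surface. World frame = base frame: x ahead of the robot, y to its left, z up, the work surface at z = 0. Lengths are in mm, angles in rad, forces in N, time in s.
With the tool pointing down it reaches from about 275 to 750 mm from the base axis. Payload 10.2 kg.
Tool frame: the origin (TCP) lies at the very end of the fingers, on their centre line; the grasp point (between the pads) lies behind it (ctrl.grasp_offset is the z of the grasp point in the tool frame, in mm); z points along the fingers, y is the direction in which the jaws open and shut (so a half turn about z gives the same grasp; the last joint's range is limited). The gripper opens to 85 mm and grips with 20 to 120 N. Pads are 22 mm wide; open, the fingers measure 114 mm over their backs; the gripper's body (76 mm by 85 mm) begins 54 mm behind the grasp point. The pads swing forward as they close: fully open they stand 13 mm farther back than shut.
Start: joints at [1.079, 0.313, 1.498, -0, 1.331, -0.223], TCP at [139.439, 506.15, 203.294] pointing down, gripper open.
Joint ranges: [-2.94, 2.94], [-0.97, 2.17], [0.19, 2.56], [-1.23, 4.37], [0.02, 3.11], [-2.88, 2.88]. Speed limits (rad/s): [2.39, 2.39, 3.01, 3.14, 3.14, 3.14].

### API

Orientations are given as a unit quaternion [w, x, y, z].
In Python, from rig import ctrl, capture, job gives the robot as it stands. The module is installed in compiled form; this text tells all that it offers.
- The arm moves only by the tool move_arm, never from a script. Its argument "series" is a list of rows, each a list of 7 numbers: the turn, a rotation vector about the tool's x, y, z in rad, then the shift along the tool's x, y, z in cm, then the opening, from 0 (shut) to 1 (fully open). A call has 1 to 5 rows; each row is the pose to reach, as a shift and turn from the pose measured when the call began, along the tool's axes at that moment; what a row does not reach only later rows make up. A row lasts 1/12 s, in which the tool goes at most 41.7 mm and 7.16 degrees, less where a joint would pass 70% of its speed; a pose out of reach is approached as far as the arm can. A call with a gripper value outside its range is refused whole. The fingers move at their own pace and stop on an object; "grip_force" is the grip in N (left out, the last holds). Time passes only in rows, so rows that repeat a pose let the fingers close. It gives the time, the measured TCP pose, the force and the opening at its end, in the units of the state.
- ctrl.sense(): the state, without advancing time (a new reading comes with each control period).
- capture(name): name is "scene" or "top" or "wrist"; returns a dict with "frame" (420x560x3 uint8, red, green, blue), "mtx" (3x3 intrinsics, pixels), "R" (3x3) and "t" (3): a world point X has camera coordinates R X + t. Camera axes: x right, y down, z forward; pixel columns grow to the right and rows downward; lengths in mm; the calibration is good to about 2 mm. A picture is of the moment at which its call begins. There is no depth.
- job.finish_job(): hands the job in, once; it reports no verdict.
The state is a dict: "time_s": time; "joints": joint angles; "dq": joint speeds; "tau": joint torques, N m; "eef_pos": TCP position; "ee_rot": TCP orientation; "force": force on the tool from outside, world axes, zero at the start; "wrist_torque": the same for the moment, N m; "grip_width": opening from 0.0 (shut) to 1.0 (fully open).
Only numpy, scipy, OpenCV 4.12 (cv2) and the standard library are available. Lean on these libraries where they do the work, as an engineer would, in place of code of your own. Each camera call takes 0.05 s, during which the arm holds its last target.

## Working session

There is one attempt and no reset: what is moved stays moved. The work goes in short steps, Python scripts to look and compute and a tool call to move; the robot and the scene stay as the last step left them, time stands still between calls to the robot, and variables do not carry over. Pictures are saved under pics/ and viewed, and the job is handed in when it is done.

Besides the shell and the picture viewer there is one more tool, called after "Request:" by a JSON object that holds its "op" and its "data", one argument or row to a line. move_arm: Moves the arm, as the interface text tells. Its arguments: {"type":"object","properties":{"series":{"type":"array","items":{"type":"array","items":{"type":"number"}}},"grip_force":{"type":"number"}},"required":["series"]}

```bash
mkdir -p pics; python3 - <<'E'
from rig import ctrl,capture
import cv2,numpy as np
s=ctrl.sense()
for k in s: print(k,np.round(s[k],3))
print(ctrl.grasp_offset)
for n in("scene","top","wrist"):
    c=capture(n); cv2.imwrite(f"pics/{n}0.png",c["frame"][:,:,::-1]); print(n,np.round(c["mtx"],1).tolist(),np.round(c["R"],3).tolist(),np.round(c["t"],1))
    np.savez(f"pics/{n}0.npz",**c)
E
```

```text
time_s 0.0
joints [ 1.079  0.313  1.498 -0.     1.331 -0.223]
dq [-0.    -0.     0.001  0.002 -0.     0.002]
tau [-2.0000e-03 -4.1227e+01 -2.5974e+01 -0.0000e+00  4.0000e-03  0.0000e+00]
eef_pos [139.278 505.889 202.741]
ee_rot [-0.     0.134  0.991 -0.001]
force [ 0.577  0.15  -0.027]
wrist_torque [-0.003 -0.033  0.005]
grip_width 0.996
-18.700000000000003
scene [[400.9, 0.0, 276.3], [0.0, 400.9, 208.5], [0.0, 0.0, 1.0]] [[-0.876, 0.483, 0.017], [0.347, 0.654, -0.672], [-0.336, -0.583, -0.74]] [ 476.6 -143.6 1121.3]
top [[389.6, 0.0, 277.5], [0.0, 389.6, 203.9], [0.0, 0.0, 1.0]] [[0.013, -1.0, -0.021], [-0.99, -0.01, -0.139], [0.139, 0.023, -0.99]] [ 16.9 547.7 856.5]
wrist [[302.5, 0.0, 269.0], [0.0, 302.5, 210.6], [0.0, 0.0, 1.0]] [[0.264, 0.964, -0.001], [0.922, -0.252, 0.294], [0.283, -0.079, -0.956]] [-524.1  -39.1  380.5]
```

View pics/scene0.png

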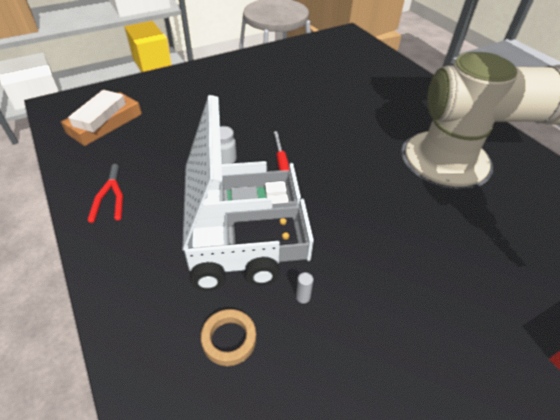

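View pics/top0.png

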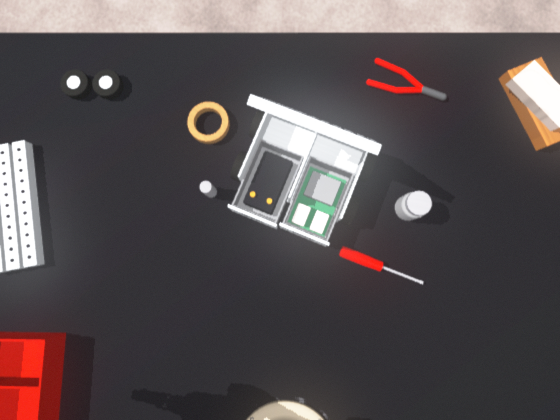

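View pics/wrist0.png

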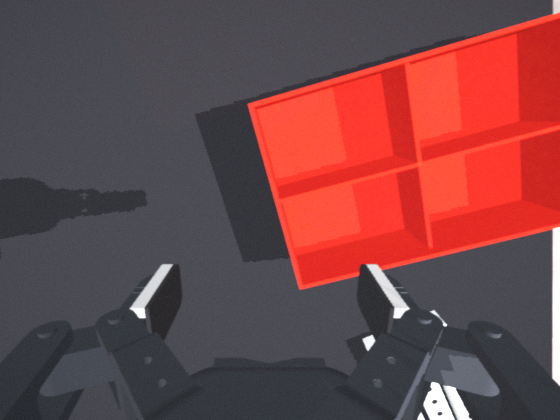

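The top view shows the rover near pixel (305,175), with its front turned slightly towards image right. Around it are the spacer (208,188), the tape (208,122), the jar (412,205) and the screwdriver (380,265). I'll enlarge it for corner measurements.

```bash
python3 - <<'E'
import cv2
a=cv2.imread("pics/top0.png")[85:260,215:400]; cv2.imwrite("pics/topz.png",cv2.resize(a,None,fx=3.4,fy=3.4,interpolation=cv2.INTER_CUBIC))
a=cv2.imread("pics/scene0.png")[90:300,175:325]; cv2.imwrite("pics/scenez.png",cv2.resize(a,None,fx=2.8,fy=2.8,interpolation=cv2.INTER_CUBIC))
E
```

```text
(no output)
```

View pics/topz.png

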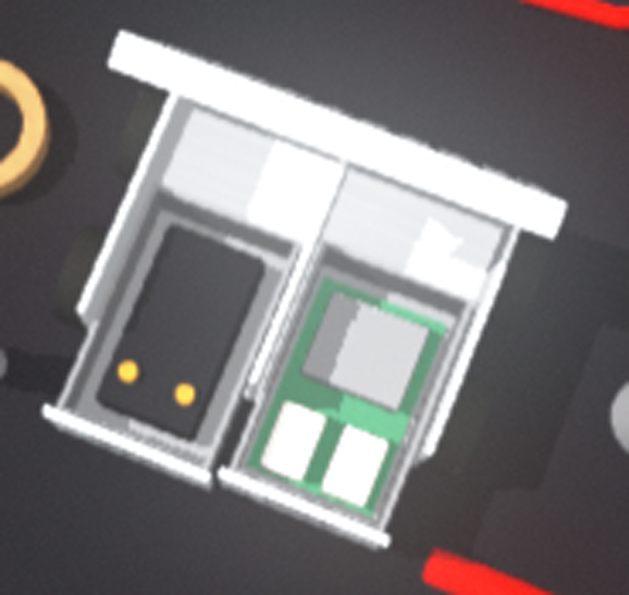

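View pics/scenez.png

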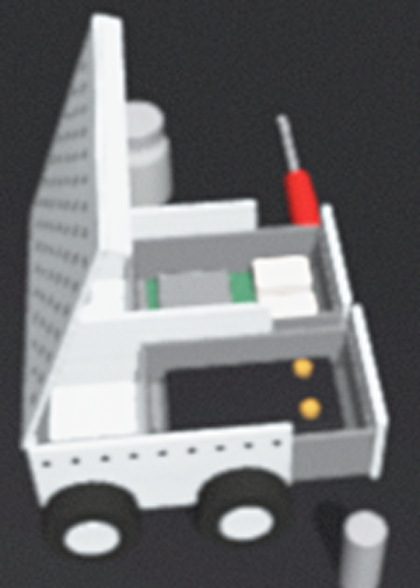

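```bash
cat > h.py <<'E'
import numpy as np
def ray(c,uv,z):
    K,R,t=c["mtx"],c["R"],c["t"]
    o=-R.T@t; d=R.T@np.linalg.inv(K)@np.array([uv[0],uv[1],1.]); return o+d*(z-o[2])/d[2]
def rays2(c1,p1,c2,p2):
    o=[];d=[]
    for c,p in((c1,p1),(c2,p2)):
        o.append(-c["R"].T@c["t"]); v=c["R"].T@np.linalg.inv(c["mtx"])@np.array([p[0],p[1],1.]); d.append(v/np.linalg.norm(v))
    A=np.stack([d[0],-d[1]],1); s=np.linalg.lstsq(A,o[1]-o[0],rcond=None)[0]
    a=o[0]+d[0]*s[0]; b=o[1]+d[1]*s[1]; return (a+b)/2,np.linalg.norm(a-b)
def proj(c,X):
    p=c["mtx"]@(c["R"]@np.array(X)+c["t"]); return p[:2]/p[2]
E
python3 - <<'E'
from h import *
T=np.load("pics/top0.npz");S=np.load("pics/scene0.npz")
tz=lambda u,v:(215+(u+.5)/3.4-.5,85+(v+.5)/3.4-.5)
sz=lambda u,v:(175+(u+.5)/2.8-.5,90+(v+.5)/2.8-.5)
P={n:ray(T,tz(*p),z) for n,p,z in [("LL",(44,413),99),("LR",(210,486),99),("RL",(221,474),99),("RR",(386,545),99),("cL",(78,313),105),("cR",(430,458),105)]}
for n in P: print(n,np.round(P[n],1))
print("len",np.linalg.norm(P["LL"]-P["LR"]),np.linalg.norm(P["RL"]-P["RR"]),np.linalg.norm(P["cL"]-P["cR"]))
for a,b in(("LL","LR"),("RL","RR"),("cL","cR")):
    d=P[a]-P[b]; print("yaw",np.arctan2(-d[0],d[1]))
yaw=np.mean([np.arctan2(-(P[a]-P[b])[0],(P[a]-P[b])[1]) for a,b in(("LL","LR"),("RL","RR"),("cL","cR"))])
ex=np.array([np.cos(yaw),np.sin(yaw),0]);ey=np.array([-ex[1],ex[0],0])
O=(P["cL"]+P["cR"])/2+90*ex; O[2]=0; print("yaw",yaw,"O",O)
for n in P: print(n,(P[n]-O)@ex,(P[n]-O)@ey)
# cover corners scene: left edge top (near cam?) hinge
print("edge R", rays2(T,tz(565,205),S,sz(98,17)))
print("edge L", rays2(T,tz(122,32),S,sz(30,440)))
for th in (1.05,1.15,1.25,1.35):
  for y in(120,-120):
    X=O+ex*(90-194*np.cos(th)+4*np.sin(th))+ey*y+np.array([0,0,107+194*np.sin(th)+4*np.cos(th)])
    print(th,y,np.round(X),((proj(T,X)-[215,85])*3.4).round(),((proj(S,X)-[175,90])*2.8).round())
H=O+ex*90+ey*120+np.array([0,0,107]);print(((proj(S,H)-[175,90])*2.8).round())
for n,p,z in(("spacer",(207,184),70),("tape",(208,122),24)): 
  X=ray(T,p,z);print(n,X,(X-O)@ex,(X-O)@ey)
for p in((342,250),(382,268),(422,283)): 
  X=ray(T,p,10);print("sd",X,(X-O)@ex,(X-O)@ey)
E
```

```text
LL [533.2 128.7  99. ]
LR [488.3  23.4  99. ]
RL [495.8  16.6  99. ]
RR [452.9 -86.   99. ]
cL [596.4 108.2 105. ]
cR [ 506.7 -112.8  105. ]
len 114.52031799779344 111.22073021023289 238.53475107525293
yaw -0.4032548586584399
yaw -0.3961777965681569
yaw -0.38580575187526167
yaw -0.3950794690339528 O [634.60834892 -36.96526265   0.        ]
LL -157.35876517717173 113.88083471996694
LR -158.29500296742233 -0.6356562021523969
RL -148.68735356318408 -3.9715137189630076
RR -148.80951032898815 -115.19217684511946
cL -91.10603605331559 119.26224696810799
cR -88.89396394668454 -119.26224696810802
edge R (array([ 614.85774447, -155.2997865 ,  285.32634471]), np.float64(0.017488690636214874))
edge L (array([766.22599231,  76.94539227, 155.04672489]), np.float64(10.372880132139446))
1.05 120 [678.  75. 277.] [104.  86.] [151. 253.]
1.05 -120 [ 586. -147.  277.] [544. 265.] [141.  22.]
1.15 120 [694.  68. 286.] [117.  49.] [119. 244.]
1.15 -120 [ 602. -153.  286.] [560. 229.] [115.  12.]
1.25 120 [711.  61. 292.] [130.  12.] [ 85. 237.]
1.25 -120 [ 619. -160.  292.] [577. 192.] [88.  5.]
1.35 120 [728.  54. 297.] [145. -25.] [ 50. 233.]
1.35 -120 [ 636. -168.  297.] [594. 155.] [61.  0.]
[ 31. 443.]
spacer [586.58687458 180.93128932  70.        ] -128.1865470566486 182.62852600388157
tape [747.65917135 193.89864555  24.        ] 15.486807365261974 256.5907078607261
sd [ 444.79526863 -127.53996696   10.        ] -140.33048444073054 -156.65292095970773
sd [ 404.71314564 -218.99144477   10.        ] -142.12693505121516 -256.48639300497894
sd [ 372.03870529 -309.16704003   10.        ] -137.57741021949778 -352.2911885964414
```

```bash
cat >> h.py <<'E'
yaw=-0.395;O=np.array([634.6,-37.,0]);ex=np.array([np.cos(yaw),np.sin(yaw),0]);ey=np.array([-ex[1],ex[0],0])
from scipy.spatial.transform import Rotation as Ro
def W(x,y,z): return O+ex*x+ey*y+np.array([0,0,z])
RT=np.stack([-ex,ey,[0,0,-1.]],1)
def go(x,y,z,RT=RT):
    from rig import ctrl
    s=ctrl.sense(); q=s["ee_rot"]; R=Ro.from_quat([q[1],q[2],q[3],q[0]]).as_matrix(); p=np.array(s["eef_pos"])
    d=p-O; print("t",s["time_s"],"rover xyz",np.round([d@ex,d@ey,d[2]],1),"F rover",np.round([s["force"]@ex,s["force"]@ey,s["force"][2]],1),"grip",s["grip_width"])
    print("turn",np.round(Ro.from_matrix(R.T@RT).as_rotvec(),3),"shift cm",np.round(R.T@(W(x,y,z)-p)/10,2))
E
python3 -c "
from h import *
go(-200,59,200)"
```

```text
t 0.15 rover xyz [-666.1  310.6  202.9] F rover [-0.2  0.4  0.3] grip 1.0023392673965856
turn [-0.001 -0.     0.126] shift cm [-43.07 -30.82   0.31]
```

Request:
{"op": "move_arm", "data": {
  "series": [
    [0,0,0.126,-4,-2.86,0,0],
    [0,0,0.126,-7.5,-5.4,0,0],
    [0,0,0.126,-11,-7.9,0,0],
    [0,0,0.126,-14.5,-10.4,0,0],
    [0,0,0.126,-16,-11.5,0,0]
  ]
}}

```text
time_s: 0.57
eef_pos: [264.2, 350.3, 202.8]
ee_rot: [-0.0, 0.196, 0.981, -0.001]
force: [0.4, 1.8, -0.1]
grip_width: 0.297
```

```bash
python3 -c "
from h import *
go(-200,59,200)"
```

```text
t 0.5667 rover xyz [-490.9  215.   202.8] F rover [-0.3  1.8 -0.1] grip 0.29684855911223557
turn [-0.001  0.    -0.001] shift cm [-29.1  -15.58   0.31]
```

Request:
{"op": "move_arm", "data": {
  "series": [
    [0,0,0,-29.1,-15.6,0,0],
    [0,0,0,-29.1,-15.6,0,0],
    [0,0,0,-29.1,-15.6,0,0],
    [0,0,0,-29.1,-15.6,0,0],
    [0,0,0,-29.1,-15.6,0,0]
  ]
}}

```text
time_s: 0.98
eef_pos: [395.1, 188.9, 203.1]
ee_rot: [-0.0, 0.197, 0.98, -0.001]
force: [0.9, 0.4, 0.7]
grip_width: 0.001
```

Request:
{"op": "move_arm", "data": {
  "series": [
    [0,0,0,-11.5,-6,0,0],
    [0,0,0,-11.5,-6,0,0],
    [0,0,0,-11.5,-6,0,0],
    [0,0,0,-11.5,-6,0,0],
    [0,0,0,-11.5,-6,0,0]
  ]
}}

```text
time_s: 1.4
eef_pos: [478.9, 87.4, 202.6]
ee_rot: [-0.001, 0.198, 0.98, -0.001]
force: [0.3, 0.4, 0.3]
grip_width: 0.002
```

```bash
python3 -c "
from h import *
go(-200,59,62)
from rig import capture
import cv2
for n in('top','wrist'):
  c=capture(n);cv2.imwrite(f'pics/{n}1.png',c['frame'][:,:,::-1])"
```

```text
t 1.4 rover xyz [-191.6   54.9  202.6] F rover [0.1 0.5 0.3] grip 0.0017396386263214907
turn [-0.002 -0.001 -0.004] shift cm [ 0.84  0.43 14.06]
```

View pics/wrist1.png

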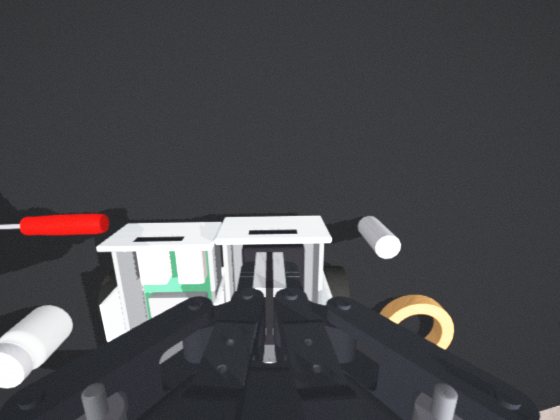

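View pics/top1.png

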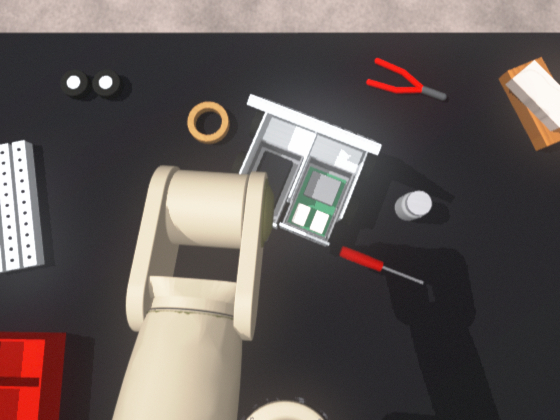

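The wrist view shows both drawer fronts ahead of the closed fingers, and nothing sits in the descent column. The plates are at about (270,228) and (165,235). Going down in front of the left drawer.

Request:
{"op": "move_arm", "data": {
  "series": [
    [0,0,0,0.8,0.4,3.5,0],
    [0,0,0,0.8,0.4,7,0],
    [0,0,0,0.8,0.4,10.5,0],
    [0,0,0,0.8,0.4,14,0],
    [0,0,0,0.8,0.4,14,0]
  ]
}}

```text
time_s: 1.92
eef_pos: [467.0, 97.8, 58.1]
ee_rot: [-0.006, 0.196, 0.981, -0.001]
force: [-0.6, 0.0, -1.0]
grip_width: 0.0
```

```bash
python3 -c "
from h import *
go(-172,59,62)
from rig import capture
import cv2
for n in('scene',):
  c=capture(n);cv2.imwrite(f'pics/{n}2.png',c['frame'][:,:,::-1])"
```

```text
t 1.9167 rover xyz [-206.6   60.    58.1] F rover [-0.6 -0.2 -1. ] grip 0.00022711601165993785
turn [-0.005 -0.011  0.001] shift cm [-3.46 -0.1  -0.43]
```

View pics/scene2.png

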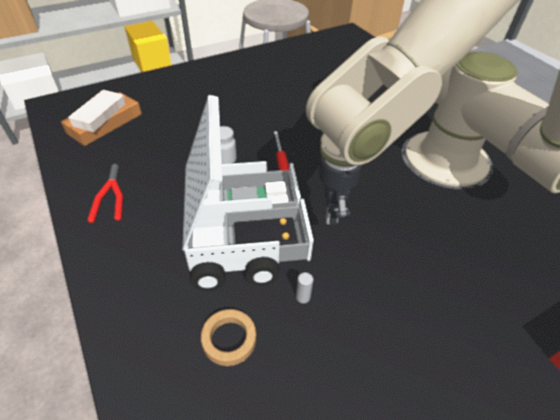

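Request:
{"op": "move_arm", "data": {
  "series": [
    [0,0,0,-1.5,0,-0.2,0],
    [0,0,0,-3,0,-0.4,0],
    [0,0,0,-3.8,0,-0.4,0],
    [0,0,0,-4.5,0,-0.4,0],
    [0,0,0,-5,0,-0.4,0]
  ]
}}

```text
time_s: 2.38
eef_pos: [516.0, 78.7, 66.5]
ee_rot: [-0.003, 0.195, 0.981, -0.001]
force: [-1.6, 0.3, 0.9]
grip_width: -0.002
```

Request:
{"op": "move_arm", "data": {
  "series": [
    [0,0,0,-0.5,0,0,0],
    [0,0,0,-1,0,0,0],
    [0,0,0,-1.5,0,0,0],
    [0,0,0,-2,0,0,0],
    [0,0,0,-2.4,0,0,0]
  ]
}}

```text
time_s: 2.8
eef_pos: [538.7, 69.3, 66.4]
ee_rot: [-0.003, 0.195, 0.981, -0.001]
force: [-0.7, 1.0, 0.5]
grip_width: 0.001
```

```bash
python3 -c "
from h import *
go(-107,59,62)
from rig import capture
import cv2
for n in('scene','wrist'):
  c=capture(n);cv2.imwrite(f'pics/{n}3.png',c['frame'][:,:,::-1])"
```

```text
t 2.8 rover xyz [-129.5   61.2   66.4] F rover [-1.   0.6  0.5] grip 0.0008628806383362769
turn [-0.002 -0.005  0.001] shift cm [-2.25 -0.23  0.43]
```

View pics/scene3.png

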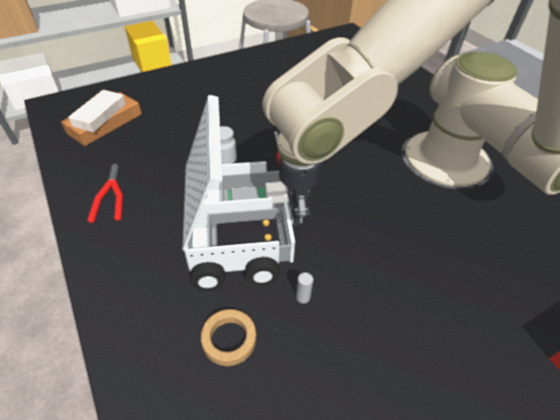

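View pics/wrist3.png

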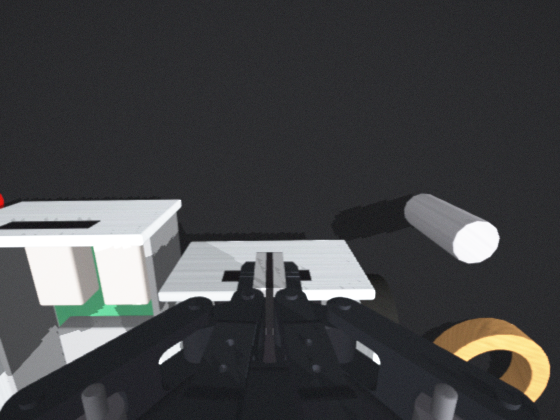

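The left drawer is moving in under the fingertips, the reaction is about 1 N, and the rover hasn't moved. I'll continue slowly until it reaches the stop.

Request:
{"op": "move_arm", "data": {
  "series": [
    [0,0,0,-0.4,0,0,0],
    [0,0,0,-0.8,0,0,0],
    [0,0,0,-1.1,0,0,0],
    [0,0,0,-1.4,0,0,0],
    [0,0,0,-1.6,0,0,0]
  ]
}}

```text
time_s: 3.32
eef_pos: [553.9, 62.9, 66.2]
ee_rot: [-0.002, 0.196, 0.981, -0.001]
force: [-0.6, 1.2, 1.1]
grip_width: -0.004
```

Request:
{"op": "move_arm", "data": {
  "series": [
    [0,0,0,-0.15,0,0,0],
    [0,0,0,-0.3,0,0,0],
    [0,0,0,-0.45,0,0,0]
  ]
}}

```text
time_s: 3.57
eef_pos: [558.2, 61.1, 66.2]
ee_rot: [-0.002, 0.196, 0.981, -0.001]
force: [-0.9, 0.3, 0.2]
grip_width: 0.001
```

```bash
python3 -c "
from h import *
go(-107,59,62)"
```

```text
t 3.5667 rover xyz [-108.3   61.2   66.2] F rover [-0.9 -0.1  0.2] grip 0.0007245119623156708
turn [-0.002 -0.004  0.001] shift cm [-0.13 -0.22  0.42]
```

Still no stop; continue 1–2 mm at a time.

Request:
{"op": "move_arm", "data": {
  "series": [
    [0,0,0,-0.1,0,0,0],
    [0,0,0,-0.2,0,0,0]
  ]
}}

```text
time_s: 3.73
eef_pos: [560.1, 60.3, 66.2]
ee_rot: [-0.002, 0.196, 0.981, -0.001]
force: [-0.8, 1.5, 1.1]
grip_width: 0.002
```

Request:
{"op": "move_arm", "data": {
  "series": [
    [0,0,0,-0.1,0,0,0],
    [0,0,0,-0.2,0,0,0]
  ]
}}

```text
time_s: 3.9
eef_pos: [562.0, 59.6, 66.2]
ee_rot: [-0.002, 0.196, 0.981, -0.001]
force: [-1.9, 2.1, 0.7]
grip_width: 0.002
```

```bash
python3 -c "
from h import *
go(-107,59,62)
from rig import capture
import cv2
for n in('top','scene'):
  c=capture(n);cv2.imwrite(f'pics/{n}4.png',c['frame'][:,:,::-1])
a=cv2.imread('pics/scene4.png')[90:300,175:375]; cv2.imwrite('pics/scene4z.png',cv2.resize(a,None,fx=2.8,fy=2.8))
"
```

```text
t 3.9 rover xyz [-104.2   61.2   66.2] F rover [-2.6  1.2  0.7] grip 0.002374231535730541
turn [-0.002 -0.004  0.001] shift cm [ 0.28 -0.22  0.42]
```

View pics/scene4z.png

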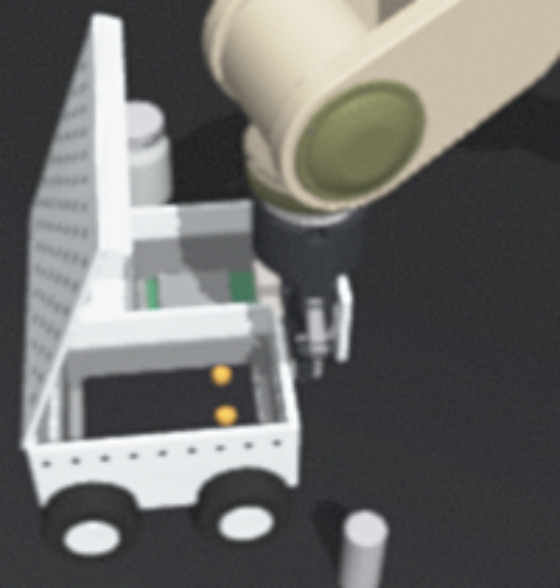

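The left drawer front is now level with the chassis front, near pixel (290,420) in the crop. I'll press a bit more to seat it.

Request:
{"op": "move_arm", "data": {
  "series": [
    [0,0,0,-0.1,0,0,0],
    [0,0,0,-0.2,0,0,0]
  ]
}}

```text
time_s: 4.17
eef_pos: [562.1, 59.5, 66.0]
ee_rot: [-0.005, 0.195, 0.981, -0.001]
force: [-13.2, 5.2, 7.4]
grip_width: -0.002
```

```bash
python3 -c "
from h import *
go(-107,59,62)"
```

```text
t 4.1667 rover xyz [-104.1   61.2   66. ] F rover [-14.2  -0.3   7.4] grip -0.001776224136830124
turn [-0.003 -0.009  0.001] shift cm [ 0.29 -0.22  0.4 ]
```

The stop is firm: 14 N with no further travel, so the left drawer is home. Backing off and moving across to the right drawer.

Request:
{"op": "move_arm", "data": {
  "series": [
    [0,0,0,3,0,-0.2,0],
    [0,0,0,6,0,-0.2,0],
    [0,0,0,9,-1,-0.2,0],
    [0,0,0,9,-4.5,-0.2,0],
    [0,0,0,9,-8,-0.2,0]
  ]
}}

```text
time_s: 4.58
eef_pos: [447.3, 20.4, 69.3]
ee_rot: [-0.004, 0.194, 0.981, -0.001]
force: [1.0, -0.7, -0.1]
grip_width: 0.001
```

```bash
python3 -c "
from h import *
go(-180,-59,64)"
```

```text
t 4.5833 rover xyz [-195.   -19.1   69.3] F rover [ 1.2 -0.3 -0.1] grip 0.001214544709433415
turn [-0.003 -0.008  0.005] shift cm [-1.48 -4.    0.53]
```

Request:
{"op": "move_arm", "data": {
  "series": [
    [0,0,0,0,-2.5,0.5,0],
    [0,0,0,0,-4,0.5,0],
    [0,0,0,-1,-4,0.5,0],
    [0,0,0,-2,-4,0.5,0],
    [0,0,0,-3,-4,0.5,0]
  ]
}}

```text
time_s: 5.0
eef_pos: [460.5, -28.9, 64.5]
ee_rot: [-0.003, 0.194, 0.981, -0.001]
force: [0.1, 0.4, 0.0]
grip_width: -0.001
```

Request:
{"op": "move_arm", "data": {
  "series": [
    [0,0,0,-0.5,0,0,0],
    [0,0,0,-1,0,0,0],
    [0,0,0,-1.5,0,0,0],
    [0,0,0,-2,0,0,0],
    [0,0,0,-2.5,0,0,0]
  ]
}}

```text
time_s: 5.42
eef_pos: [483.8, -38.4, 64.4]
ee_rot: [-0.004, 0.194, 0.981, -0.001]
force: [-2.1, 0.6, -0.2]
grip_width: -0.0
```

Request:
{"op": "move_arm", "data": {
  "series": [
    [0,0,0,-0.5,0,0,0],
    [0,0,0,-1,0,0,0],
    [0,0,0,-1.5,0,0,0],
    [0,0,0,-1.9,0,0,0],
    [0,0,0,-2.2,0,0,0]
  ]
}}

```text
time_s: 5.83
eef_pos: [504.7, -46.9, 64.2]
ee_rot: [-0.004, 0.194, 0.981, -0.001]
force: [-1.2, 1.7, -0.2]
grip_width: -0.004
```

```bash
python3 -c "
from h import *
go(-104,-59,64)"
```

```text
t 5.8333 rover xyz [-116.1  -59.2   64.2] F rover [-1.8  1.1 -0.2] grip -0.003626614539775788
turn [-0.004 -0.006  0.005] shift cm [-1.21  0.01  0.01]
```

Request:
{"op": "move_arm", "data": {
  "series": [
    [0,0,0,-0.25,0,0,0],
    [0,0,0,-0.5,0,0,0],
    [0,0,0,-0.75,0,0,0],
    [0,0,0,-0.9,0,0,0],
    [0,0,0,-1.05,0,0,0]
  ]
}}

```text
time_s: 6.25
eef_pos: [514.5, -50.9, 64.1]
ee_rot: [-0.004, 0.194, 0.981, -0.001]
force: [-1.8, 1.0, 0.8]
grip_width: 0.003
```

Request:
{"op": "move_arm", "data": {
  "series": [
    [0,0,0,-0.1,0,0,0],
    [0,0,0,-0.2,0,0,0]
  ]
}}

```text
time_s: 6.42
eef_pos: [516.4, -51.7, 64.1]
ee_rot: [-0.004, 0.194, 0.981, -0.001]
force: [-1.0, 1.3, 1.2]
grip_width: -0.002
```

Request:
{"op": "move_arm", "data": {
  "series": [
    [0,0,0,-0.1,0,0,0],
    [0,0,0,-0.2,0,0,0]
  ]
}}

```text
time_s: 6.58
eef_pos: [517.3, -52.0, 64.0]
ee_rot: [-0.005, 0.194, 0.981, -0.001]
force: [-9.2, 4.2, 6.5]
grip_width: -0.004
```

```bash
python3 -c "
from h import *
go(-104,-59,64)"
```

```text
t 6.5833 rover xyz [-102.5  -59.    64. ] F rover [-10.1   0.3   6.5] grip -0.0036723687226051455
turn [-0.004 -0.009  0.005] shift cm [ 0.15  0.   -0.  ]
```

The right drawer is against its stop too, at 10 N. Backing off and rising, then checking.

Request:
{"op": "move_arm", "data": {
  "series": [
    [0,0,0,3,0,0,0],
    [0,0,0,6,0,0,0],
    [0,0,0,8,0,-3,0],
    [0,0,0,9,0,-7,0],
    [0,0,0,10,0,-11,0]
  ]
}}

```text
time_s: 7.0
eef_pos: [424.7, -13.7, 176.1]
ee_rot: [-0.006, 0.194, 0.981, -0.001]
force: [1.1, -0.4, 0.9]
grip_width: -0.002
```

Request:
{"op": "move_arm", "data": {
  "series": [
    [0,0,0,3,0,-3,0],
    [0,0,0,6,0,-6,0],
    [0,0,0,9,0,-9,0],
    [0,0,0,11,0,-12,0],
    [0,0,0,11,0,-15,0]
  ]
}}

```text
time_s: 7.42
eef_pos: [322.0, 29.3, 329.8]
ee_rot: [-0.004, 0.193, 0.981, -0.001]
force: [0.0, -0.5, -0.0]
grip_width: 0.004
```

```bash
python3 -c "
from h import *
go(70,0,350)
from rig import capture
import cv2
for n in('top','scene'):
  c=capture(n);cv2.imwrite(f'pics/{n}5.png',c['frame'][:,:,::-1]);np.savez(f'pics/{n}5.npz',**c)
a=cv2.imread('pics/top5.png')[85:260,215:400]; a=cv2.resize(a,None,fx=2.2,fy=2.2,interpolation=2)
b=cv2.imread('pics/scene5.png')[90:265,175:335]; b=cv2.resize(b,None,fx=2.2,fy=2.2,interpolation=2)
cv2.imwrite('pics/both5.png',np.hstack([a,b]))
"
```

```text
t 7.4167 rover xyz [-314.1  -59.1  329.8] F rover [ 0.2 -0.5 -0. ] grip 0.0037345291820546403
turn [-0.004 -0.007  0.006] shift cm [-38.43   5.67  -2.33]
```

View pics/both5.png

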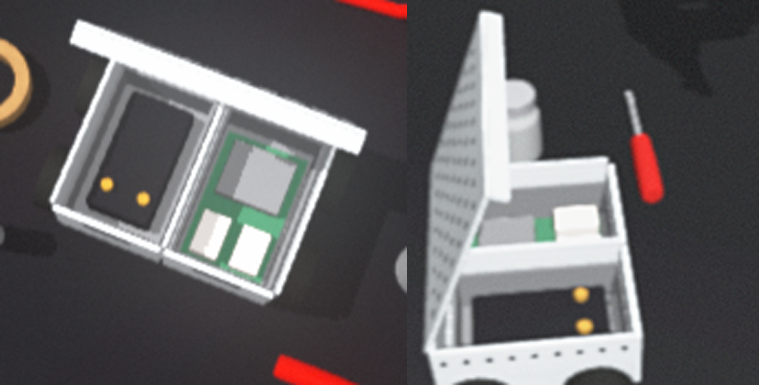

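Both fronts look flush and collinear: left from about (52,207) to (160,258), right from (163,258) to (272,298). Next I'll compare with the predicted home lines and plan the cover move.

```bash
python3 -c "
from h import *
import cv2
T=np.load('pics/top5.npz');S=np.load('pics/scene5.npz')
a=cv2.imread('pics/top5.png')[150:225,230:350];a=cv2.resize(a,None,fx=6,fy=6,interpolation=2)
for x,c in((-96,(0,0,255)),(-101,(0,255,0))):
  for y0,y1 in((2,116),(-2,-116)):
    p,q=[((proj(T,W(x,y,99))-[230,150])*6).astype(int) for y in(y0,y1)]
    cv2.line(a,tuple(map(int,p)),tuple(map(int,q)),c,1)
cv2.imwrite('pics/f5.png',a)
for th in (1.05,1.1,1.15,1.2,1.25,1.3):
  for y in(120,-120):
    X=W(90-194*np.cos(th)+4*np.sin(th),y,107+194*np.sin(th)+4*np.cos(th))
    print(th,y,((proj(T,X)-[215,85])*2.2).round(),((proj(S,X)-[175,90])*2.2).round())
"
```

```text
1.05 120 [68. 56.] [119. 198.]
1.05 -120 [352. 172.] [111.  17.]
1.1 120 [72. 44.] [106. 195.]
1.1 -120 [357. 160.] [101.  13.]
1.15 120 [76. 32.] [ 94. 191.]
1.15 -120 [363. 148.] [91. 10.]
1.2 120 [80. 20.] [ 80. 189.]
1.2 -120 [368. 137.] [80.  7.]
1.25 120 [84.  8.] [ 67. 186.]
1.25 -120 [374. 125.] [69.  4.]
1.3 120 [89. -4.] [ 53. 184.]
1.3 -120 [379. 112.] [59.  2.]
```

View pics/f5.png

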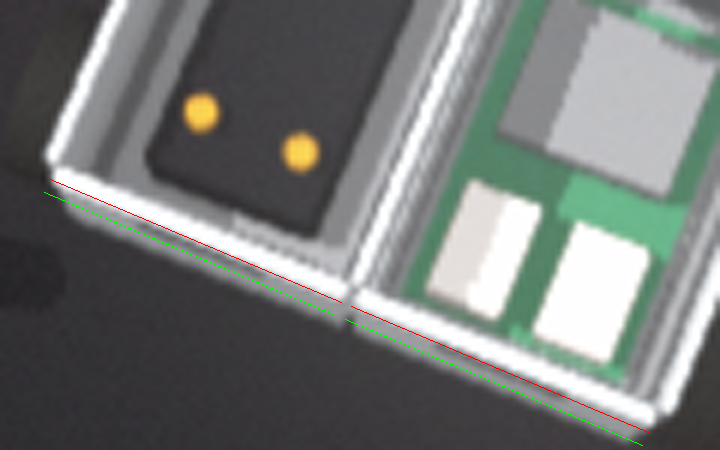

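Both fronts sit on the home line within 1–2 mm, and the cover angle is about 1.19 rad. Now over the top of the cover, with its edge at z≈292, to get behind it.

Request:
{"op": "move_arm", "data": {
  "series": [
    [0,0,0,-3.5,1,-3,0],
    [0,0,0,-7.5,2,-3,0],
    [0,0,0,-11.5,3,-3,0],
    [0,0,0,-15.5,4.5,-3,0],
    [0,0,0,-19,5.9,-3,0]
  ]
}}

```text
time_s: 7.93
eef_pos: [522.8, 9.9, 360.1]
ee_rot: [-0.001, 0.194, 0.981, -0.002]
force: [-0.7, 0.3, 0.9]
grip_width: -0.0
```

```bash
python3 -c "
from h import *
go(80,0,355)"
```

```text
t 7.9333 rover xyz [-1.212e+02  3.000e-01  3.601e+02] F rover [-0.8  0.   0.9] grip -0.0003700813949002882
turn [-0.003 -0.001  0.004] shift cm [-20.12  -0.11   0.49]
```

Request:
{"op": "move_arm", "data": {
  "series": [
    [0,0,0,-4,0,0,0],
    [0,0,0,-8,0,0,0],
    [0,0,0,-12,0,0,0],
    [0,0,0,-16,0,0,0],
    [0,0,0,-20,0,0,0]
  ]
}}

```text
time_s: 8.35
eef_pos: [690.2, -59.3, 358.9]
ee_rot: [-0.002, 0.195, 0.981, -0.002]
force: [0.3, -0.0, 0.3]
grip_width: 0.003
```

```bash
python3 -c "
from h import *
go(80,0,265)
from rig import capture
import cv2
for n in('scene',):
  c=capture(n);cv2.imwrite(f'pics/{n}6.png',c['frame'][:,:,::-1])"
```

```text
t 8.35 rover xyz [ 59.9   0.8 358.9] F rover [0.3 0.1 0.3] grip 0.003268730931220341
turn [-0.004 -0.003  0.003] shift cm [-2.04 -0.05  9.38]
```

View pics/scene6.png

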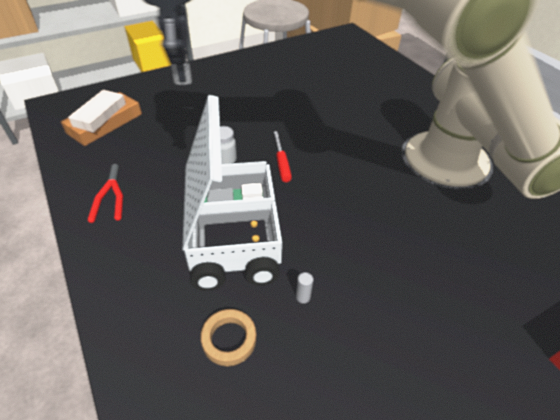

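The hand is high behind the cover, fingertips at (182,78), and the cover is untouched. Moving further back and down.

Request:
{"op": "move_arm", "data": {
  "series": [
    [0,0,0,-2,0,0,0],
    [0,0,0,-2.1,0,2.5,0],
    [0,0,0,-2.1,0,6,0],
    [0,0,0,-2.1,0,9.3,0],
    [0,0,0,-2.1,0,9.3,0]
  ]
}}

```text
time_s: 8.82
eef_pos: [710.1, -69.1, 251.5]
ee_rot: [-0.012, 0.195, 0.981, -0.001]
force: [0.2, 0.2, -2.2]
grip_width: -0.001
```

```bash
python3 -c "
from h import *
go(45,0,265)
from rig import capture
import cv2
for n in('scene',):
  c=capture(n);cv2.imwrite(f'pics/{n}7.png',c['frame'][:,:,::-1])
for th in np.arange(1.2,-0.06,-.1):
  s=165; print(round(th,2),np.round([90-s*np.cos(th)+4*np.sin(th)+9,107+s*np.sin(th)+4*np.cos(th)],0))
"
```

```text
t 8.8167 rover xyz [ 82.   -0.5 251.5] F rover [ 0.1  0.3 -2.2] grip -0.001051846617618909
turn [-0.007 -0.022  0.002] shift cm [ 3.73  0.05 -1.27]
1.2 [ 43. 262.]
1.1 [ 28. 256.]
1.0 [ 13. 248.]
0.9 [ -0. 239.]
0.8 [-13. 228.]
0.7 [-25. 216.]
0.6 [-35. 203.]
0.5 [-44. 190.]
0.4 [-51. 175.]
0.3 [-57. 160.]
0.2 [-62. 144.]
0.1 [-65. 127.]
-0.0 [-66. 111.]
```

View pics/scene7.png

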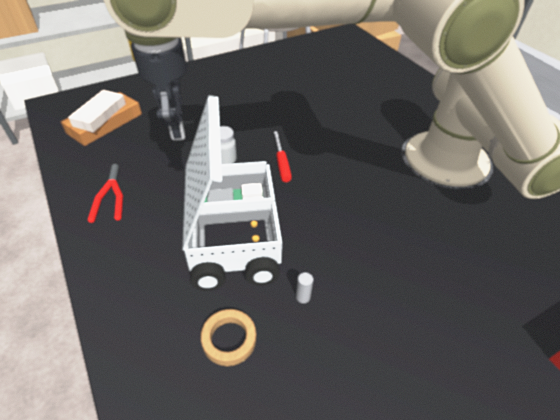

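Request:
{"op": "move_arm", "data": {
  "series": [
    [0,0,0,1,0,-1,0],
    [0,0,0,2,0,-1.1,0],
    [0,0,0,3,0,-1.1,0],
    [0,0,0,3.5,0,-1.1,0],
    [0,0,0,3.9,0,-1.1,0]
  ]
}}

```text
time_s: 9.28
eef_pos: [676.3, -54.6, 272.3]
ee_rot: [-0.005, 0.195, 0.981, -0.002]
force: [-0.1, 0.2, -0.1]
grip_width: 0.001
```

```bash
python3 -c "
from h import *
go(13,0,248)"
```

```text
t 9.2833 rover xyz [ 4.530e+01 -2.000e-01  2.723e+02] F rover [-0.1  0.1 -0.1] grip 0.0014427636891196252
turn [-0.005 -0.009  0.002] shift cm [3.21 0.04 2.46]
```

Request:
{"op": "move_arm", "data": {
  "series": [
    [0,0,0,0.5,0,0.8,0],
    [0,0,0,1.1,0,1.2,0],
    [0,0,0,1.8,0,1.5,0],
    [0,0,0,2.5,0,1.9,0],
    [0,0,0,3.2,0,2.4,0]
  ]
}}

```text
time_s: 9.7
eef_pos: [647.0, -42.7, 251.3]
ee_rot: [-0.003, 0.195, 0.981, -0.002]
force: [-5.2, 0.5, 13.9]
grip_width: -0.001
```

```bash
python3 -c "
from h import *
go(-13,0,228)
from rig import capture
import cv2
for n in('scene',):
  c=capture(n);cv2.imwrite(f'pics/{n}8.png',c['frame'][:,:,::-1])
"
```

```text
t 9.7 rover xyz [ 13.7  -0.5 251.3] F rover [-5.  -1.5 13.9] grip -0.0011274713078639096
turn [-0.005 -0.005  0.002] shift cm [2.66 0.07 2.35]
```

View pics/scene8.png

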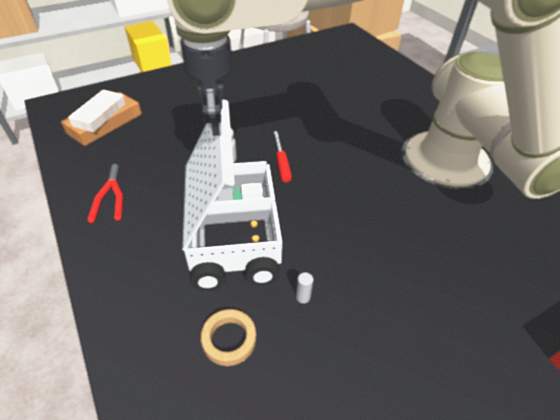

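The cover is turning, with its edge now at about (225,105). But the hand is also loaded about 14 N downward, so I'll go flatter with more −x.

Request:
{"op": "move_arm", "data": {
  "series": [
    [0,0,0,0.3,0,-0.4,0],
    [0,0,0,0.8,0,-0.4,0],
    [0,0,0,1.3,0,-0.3,0]
  ]
}}

```text
time_s: 10.0
eef_pos: [634.3, -37.3, 255.2]
ee_rot: [-0.002, 0.195, 0.981, -0.002]
force: [-1.2, 0.2, -1.0]
grip_width: 0.003
```

```bash
python3 -c "
from h import *
go(-13,0,228)
from rig import capture
import cv2
for n in('scene',):
  c=capture(n);a=c['frame'][:,:,::-1]
a=a[60:260,165:315]; cv2.imwrite('pics/s9.png',cv2.resize(a,None,fx=2.8,fy=2.8,interpolation=2))
"
```

```text
t 10.0 rover xyz [-1.000e-01 -4.000e-01  2.552e+02] F rover [-1.2 -0.3 -1. ] grip 0.00340271678354878
turn [-0.005 -0.004  0.002] shift cm [1.28 0.06 2.72]
```

View pics/s9.png

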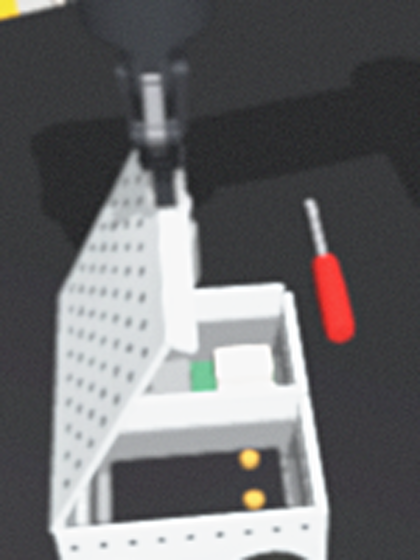

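```bash
python3 -c "
from h import *
S=np.load('pics/scene5.npz')
for th in (0.85,.9,.95,1,1.05,1.1):
  for y in(120,-120):
    X=W(90-194*np.cos(th)+4*np.sin(th),y,107+194*np.sin(th)+4*np.cos(th))
    X2=W(90-194*np.cos(th)-14*np.sin(th),y,107+194*np.sin(th)-14*np.cos(th))
    print(th,y,((proj(S,X)-[165,60])*2.8).round(),((proj(S,X2)-[165,60])*2.8).round())
print(((proj(S,W(-.1,0,255))-[165,60])*2.8).round())
"
```

```text
0.85 120 [236. 360.] [259. 373.]
0.85 -120 [215. 130.] [234. 143.]
0.9 120 [223. 353.] [247. 365.]
0.9 -120 [204. 123.] [224. 135.]
0.95 120 [209. 347.] [234. 359.]
0.95 -120 [193. 117.] [214. 128.]
1 120 [194. 342.] [221. 352.]
1 -120 [181. 111.] [203. 122.]
1.05 120 [179. 337.] [207. 346.]
1.05 -120 [169. 106.] [192. 115.]
1.1 120 [163. 332.] [192. 340.]
1.1 -120 [156. 101.] [180. 110.]
[171. 236.]
```

The crop is ambiguous about whether the fingertip is behind the cover or over its edge. I'll check the other views before moving.

```bash
python3 -c "
from h import *
go(-13,0,228)
from rig import capture
import cv2
for n in('top','wrist','scene'):
  c=capture(n);a=c['frame'][:,:,::-1];cv2.imwrite(f'pics/{n}10.png',a);np.savez(f'pics/{n}10.npz',**c)
  print(n,proj(c,W(0,0,255)))
a=cv2.imread('pics/scene10.png')[70:190,170:270];cv2.imwrite('pics/s10.png',cv2.resize(a,None,fx=5,fy=5,interpolation=2))
"
```

```text
t 10.05 rover xyz [ -1.1  -0.3 254.5] F rover [-1.1 -0.1 -0.5] grip -0.0036072353798670275
turn [-0.005 -0.006  0.002] shift cm [1.17 0.05 2.66]
top [309.38105698 138.67673775]
wrist [270.30020875 246.74162947]
scene [226.16954527 144.24278207]
```

View pics/wrist10.png

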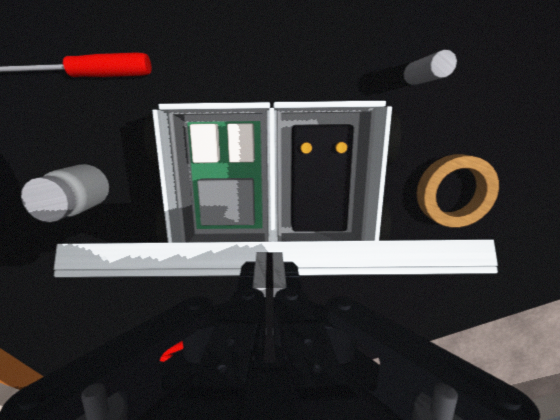

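View pics/s10.png

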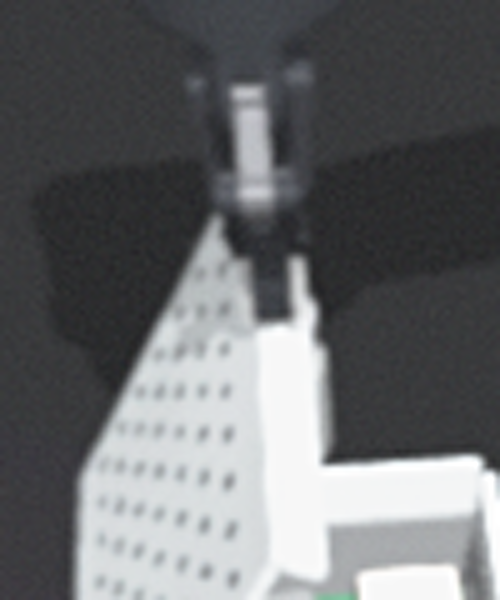

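View pics/top10.png

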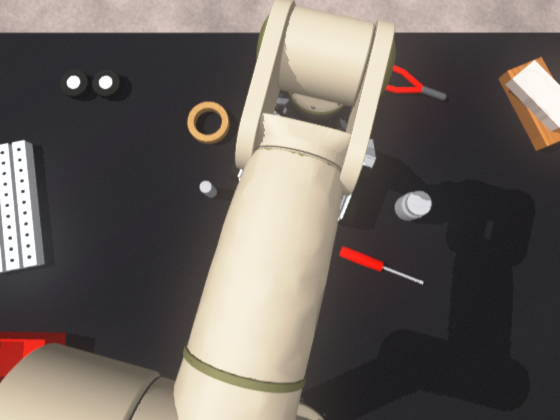

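```bash
python3 -c "
from h import *
import cv2
Wc=np.load('pics/wrist10.npz');S=np.load('pics/scene10.npz')
C=-Wc['R'].T@Wc['t'];d=C-O;print('cam',d@ex,d@ey,d[2])
for th in (0.9,.95,1,1.05,1.1,1.15,1.2):
  o=[]
  for lx,lz in((194,4),(194,0),(194,-14)):
   for y in(120,-120):
    X=W(90-lx*np.cos(th)+lz*np.sin(th),y,107+lx*np.sin(th)+lz*np.cos(th))
    o+=list(proj(Wc,X).round())
    if y>0:o+=list(((proj(S,X)-[170,70])*5).round())
  print(th,np.int32(o))
a=cv2.imread('pics/wrist10.png')[215:295,215:325];cv2.imwrite('pics/w10z.png',cv2.resize(a,None,fx=6,fy=6,interpolation=2))
a=cv2.imread('pics/scene10.png')[90:200,170:260];cv2.imwrite('pics/s10z.png',cv2.resize(a,None,fx=5,fy=5,interpolation=2))
"
```

```text
cam -74.7887717531048 -0.11893715391633548 426.5011646939599
0.9 [483 208 373 581  60 206 481 201 382 586  62 199 475 179 416 602  68 178]
0.95 [486 224 348 570  56 222 485 217 358 575  57 215 479 194 394 590  63 192]
1 [490 241 322 560  52 239 489 234 332 564  54 232 484 210 370 579  59 208]
1.05 [493 259 295 551  49 257 492 252 306 555  50 249 488 226 345 568  55 224]
1.1 [495 278 267 543  47 275 494 270 278 546  48 268 491 244 318 558  51 242]
1.15 [497 296 238 535  45 294 496 289 250 538  45 286 494 262 291 549  48 260]
1.2 [498 315 208 529  43 312 498 307 220 531  44 305 496 281 263 540  46 278]
```

View pics/w10z.png

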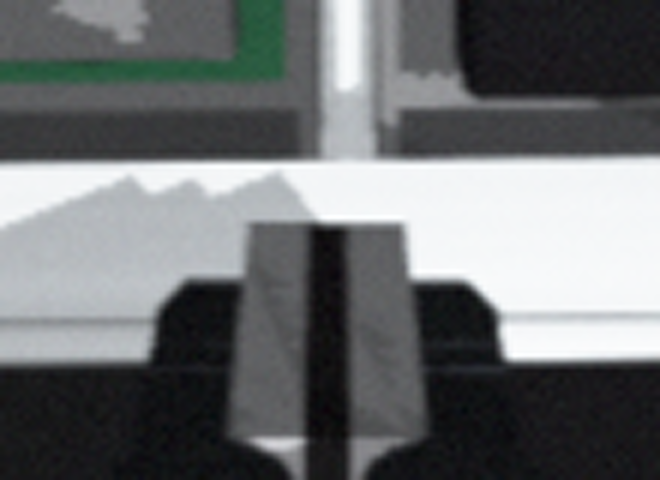

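View pics/s10z.png

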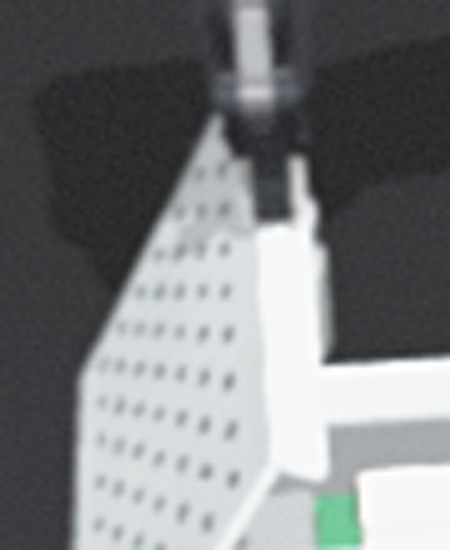

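```bash
python3 -c "
from h import *
import cv2
S=np.load('pics/scene10.npz')
tiles=[]
for n,p in(('scene2',[467,97.8,58.1]),('scene6',[690.2,-59.3,358.9]),('scene7',[710.1,-69.1,251.5])):
  a=cv2.imread(f'pics/{n}.png');u=proj(S,p);i=np.int32(u)
  b=a[i[1]-30:i[1]+20,i[0]-25:i[0]+25];b=cv2.resize(b,None,fx=5,fy=5,interpolation=2);print(u,b.shape)
  cv2.drawMarker(b,(int((u[0]-i[0]+25)*5),int((u[1]-i[1]+30)*5)),(0,0,255),0,20)
  tiles.append(b)
cv2.imwrite('pics/tips.png',np.hstack(tiles))
"
```

```text
[329.98022509 228.6698019 ] (250, 250, 3)
[184.78168399  96.54633185] (250, 250, 3)
[181.47882637 148.01698762] (250, 250, 3)
```

View pics/tips.png

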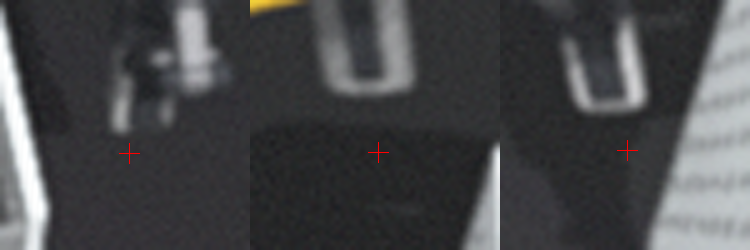

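In all three free-air pictures the closed fingertips end about 25 mm above the reported TCP. So the tip had ridden on the cover's edge instead of going behind it. The cover is now at about 1.09 rad and nothing is harmed. I'll raise, go back behind, and come down lower.

Request:
{"op": "move_arm", "data": {
  "series": [
    [0,0,0,0,0,-3,0],
    [0,0,0,0,0,-5.5,0],
    [0,0,0,-3,0,-6,0],
    [0,0,0,-6,0,-6,0],
    [0,0,0,-8,0,-6,0]
  ]
}}

```text
time_s: 10.62
eef_pos: [709.6, -68.7, 313.4]
ee_rot: [-0.003, 0.195, 0.981, -0.002]
force: [0.2, -0.0, -0.4]
grip_width: 0.001
```

```bash
python3 -c "
from h import *
go(80,0,231)"
```

```text
t 10.6167 rover xyz [ 81.4  -0.4 313.4] F rover [ 0.2  0.  -0.4] grip 0.0009144305536751659
turn [-0.005 -0.006  0.002] shift cm [0.09 0.08 8.24]
```

Request:
{"op": "move_arm", "data": {
  "series": [
    [0,0,0,0,0,2.5,0],
    [0,0,0,0,0,5,0],
    [0,0,0,0,0,7,0],
    [0,0,0,0,0,8,0],
    [0,0,0,0,0,8,0]
  ]
}}

```text
time_s: 11.03
eef_pos: [708.3, -68.8, 230.0]
ee_rot: [-0.006, 0.196, 0.981, -0.002]
force: [-0.5, -0.1, -0.3]
grip_width: 0.002
```

```bash
python3 -c "
from h import *
go(45,0,231)
from rig import capture
import cv2
for n in('scene',):
  c=capture(n);a=c['frame'][:,:,::-1];a=a[60:260,150:300]; cv2.imwrite('pics/s11.png',cv2.resize(a,None,fx=2.8,fy=2.8,interpolation=2))
for th in np.arange(1.1,-0.06,-.1):
  s=165; print(round(th,2),np.round([90-s*np.cos(th)+4*np.sin(th)+7,107+s*np.sin(th)+4*np.cos(th)-24],0))
"
```

```text
t 11.0333 rover xyz [ 80.3  -1.  230. ] F rover [-0.4 -0.3 -0.3] grip 0.0020589620453748997
turn [-0.006 -0.011  0.001] shift cm [ 3.53  0.1  -0.06]
1.1 [ 26. 232.]
1.0 [ 11. 224.]
0.9 [ -2. 215.]
0.8 [-15. 204.]
0.7 [-27. 192.]
0.6 [-37. 179.]
0.5 [-46. 166.]
0.4 [-53. 151.]
0.3 [-59. 136.]
0.2 [-64. 120.]
0.1 [-67. 103.]
-0.0 [-68.  87.]
```

View pics/s11.png

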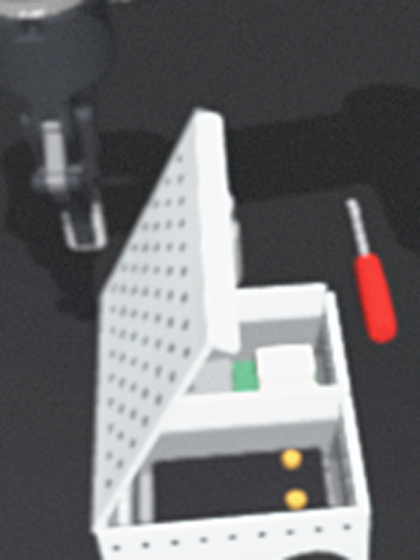

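The fingertips at (85,245) are now clearly behind the outer face. Pushing in −x.

Request:
{"op": "move_arm", "data": {
  "series": [
    [0,0,0,1.5,0,0,0],
    [0,0,0,3,0,0,0],
    [0,0,0,4.3,0,0,0],
    [0,0,0,5.2,0,0,0],
    [0,0,0,6,0,0.2,0]
  ]
}}

```text
time_s: 11.5
eef_pos: [653.6, -45.8, 233.0]
ee_rot: [-0.003, 0.195, 0.981, -0.002]
force: [1.1, -0.3, -1.3]
grip_width: -0.003
```

```bash
python3 -c "
from h import *
go(11,0,224)
from rig import capture
import cv2
for n in('scene',):
  c=capture(n);a=c['frame'][:,:,::-1];a=a[60:260,150:300]; cv2.imwrite('pics/s12.png',cv2.resize(a,None,fx=2.8,fy=2.8,interpolation=2))
"
```

```text
t 11.5 rover xyz [ 20.9  -0.8 233. ] F rover [ 1.1  0.2 -1.3] grip -0.0034826647528883883
turn [-0.005 -0.004  0.002] shift cm [0.99 0.09 0.9 ]
```

View pics/s12.png

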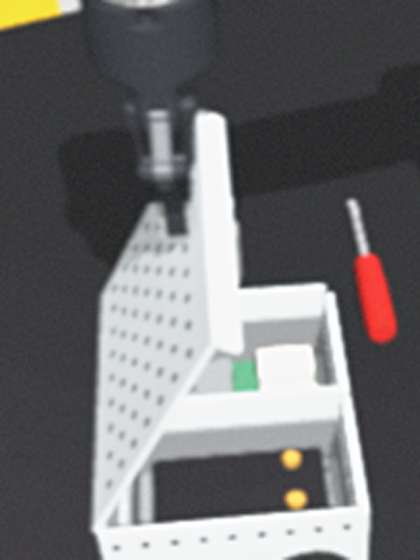

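Request:
{"op": "move_arm", "data": {
  "series": [
    [0,0,0,0.7,0,0.3,0],
    [0,0,0,1.4,0,0.8,0],
    [0,0,0,2.1,0,1.3,0],
    [0,0,0,2.8,0,1.9,0],
    [0,0,0,3.5,0,2.6,0]
  ]
}}

```text
time_s: 11.97
eef_pos: [621.0, -32.2, 208.3]
ee_rot: [-0.002, 0.195, 0.981, -0.002]
force: [0.4, -0.1, 0.7]
grip_width: 0.003
```

```bash
python3 -c "
from h import *
go(-27,0,192)
from rig import capture
import cv2
for n in('scene',):
  c=capture(n);a=c['frame'][:,:,::-1];a=a[60:260,150:300]; cv2.imwrite('pics/s13.png',cv2.resize(a,None,fx=2.8,fy=2.8,interpolation=2))
"
```

```text
t 11.9667 rover xyz [-14.4  -0.8 208.3] F rover [0.4 0.1 0.7] grip 0.002927956407636235
turn [-0.005 -0.002  0.002] shift cm [1.25 0.09 1.63]
```

View pics/s13.png

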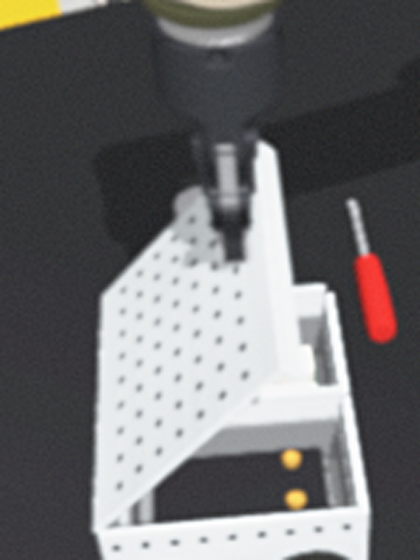

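The cover is following well, now at about 0.8 rad, and the forces are small. Continuing along the arc.

Request:
{"op": "move_arm", "data": {
  "series": [
    [0,0,0,0.6,0,0.6,0],
    [0,0,0,1.2,0,1.3,0],
    [0,0,0,1.7,0,2,0],
    [0,0,0,2.2,0,2.7,0],
    [0,0,0,2.7,0,3.4,0]
  ]
}}

```text
time_s: 12.43
eef_pos: [595.4, -21.6, 174.0]
ee_rot: [-0.002, 0.195, 0.981, -0.002]
force: [0.7, 0.2, 0.7]
grip_width: -0.004
```

```bash
python3 -c "
from h import *
go(-59,0,136)
from rig import capture
import cv2
for n in('scene',):
  c=capture(n);a=c['frame'][:,:,::-1];a=a[60:260,150:300]; cv2.imwrite('pics/s14.png',cv2.resize(a,None,fx=2.8,fy=2.8,interpolation=2))
"
```

```text
t 12.4333 rover xyz [-42.1  -0.9 174. ] F rover [0.5 0.4 0.7] grip -0.0037249304791855905
turn [-0.005 -0.003  0.002] shift cm [1.68 0.11 3.8 ]
```

View pics/s14.png

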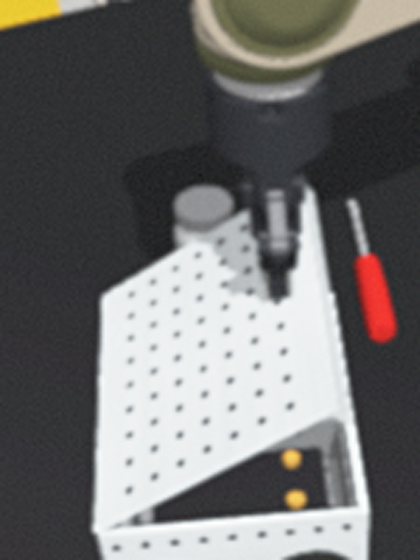

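Request:
{"op": "move_arm", "data": {
  "series": [
    [0,0,0,0.4,0,0.8,0],
    [0,0,0,0.8,0,1.6,0],
    [0,0,0,1.1,0,2.4,0],
    [0,0,0,1.4,0,3.2,0],
    [0,0,0,1.7,0,4,0]
  ]
}}

```text
time_s: 12.9
eef_pos: [578.3, -14.7, 132.0]
ee_rot: [-0.003, 0.195, 0.981, -0.002]
force: [0.3, -1.6, 1.2]
grip_width: -0.001
```

```bash
python3 -c "
from h import *
go(-68,0,90)
from rig import capture
import cv2
for n in('scene',):
  c=capture(n);a=c['frame'][:,:,::-1];a=a[60:260,150:300]; cv2.imwrite('pics/s15.png',cv2.resize(a,None,fx=2.8,fy=2.8,interpolation=2))
"
```

```text
t 12.9 rover xyz [-60.6  -1.1 132. ] F rover [ 0.9 -1.4  1.2] grip -0.0007463027499924972
turn [-0.005 -0.006  0.002] shift cm [0.72 0.13 4.21]
```

View pics/s15.png

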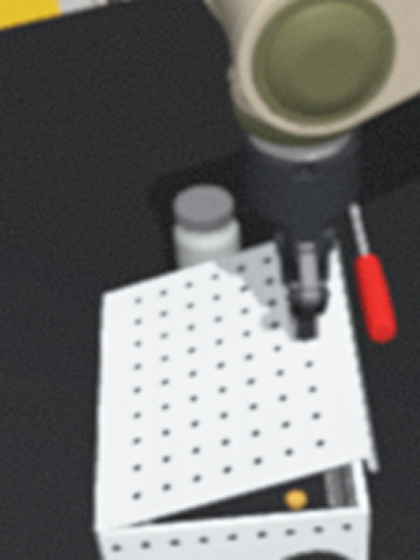

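Request:
{"op": "move_arm", "data": {
  "series": [
    [0,0,0,0.2,0,0.8,0],
    [0,0,0,0.4,0,1.6,0],
    [0,0,0,0.6,0,2.3,0],
    [0,0,0,0.7,0,2.9,0],
    [0,0,0,0.7,0,3.4,0]
  ]
}}

```text
time_s: 13.37
eef_pos: [569.9, -11.6, 95.6]
ee_rot: [-0.005, 0.195, 0.981, -0.002]
force: [-1.1, 0.9, 0.9]
grip_width: 0.003
```

Request:
{"op": "move_arm", "data": {
  "series": [
    [0,0,0,0,0,0.2,0],
    [0,0,0,0,0,0.4,0]
  ]
}}

```text
time_s: 13.53
eef_pos: [569.8, -11.6, 91.2]
ee_rot: [-0.006, 0.195, 0.981, -0.002]
force: [-0.4, 0.5, 0.6]
grip_width: 0.005
```

```bash
python3 -c "
from h import *
go(-68,0,87)
from rig import capture
import cv2
for n in('scene',):
  c=capture(n);a=c['frame'][:,:,::-1];a=a[60:260,150:300]; cv2.imwrite('pics/s16.png',cv2.resize(a,None,fx=2.8,fy=2.8,interpolation=2))
"
```

```text
t 13.5333 rover xyz [-69.6  -1.5  91.2] F rover [-0.6  0.3  0.6] grip 0.004750053601310314
turn [-0.006 -0.01   0.003] shift cm [-0.16  0.15  0.42]
```

View pics/s16.png

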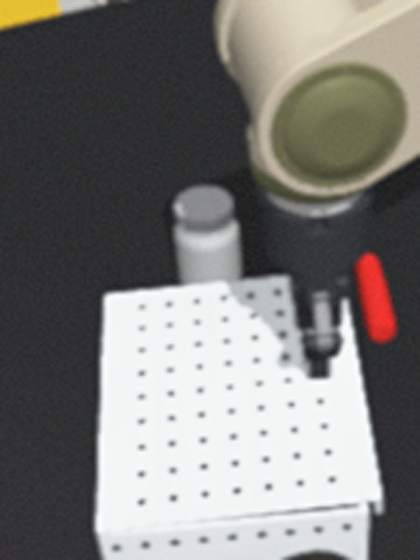

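Nearly shut. Pressing gently until it bottoms.

Request:
{"op": "move_arm", "data": {
  "series": [
    [0,0,0,0,0,0.2,0],
    [0,0,0,0,0,0.4,0]
  ]
}}

```text
time_s: 13.75
eef_pos: [569.9, -11.6, 87.1]
ee_rot: [-0.005, 0.195, 0.981, -0.002]
force: [0.6, 0.6, 0.0]
grip_width: 0.004
```

Request:
{"op": "move_arm", "data": {
  "series": [
    [0,0,0,0,0,0.15,0],
    [0,0,0,0,0,0.3,0]
  ]
}}

```text
time_s: 13.92
eef_pos: [569.9, -11.6, 84.1]
ee_rot: [-0.005, 0.195, 0.981, -0.002]
force: [-0.5, 0.9, 0.2]
grip_width: -0.003
```

```bash
python3 -c "
from h import *
go(-68,0,87)"
```

```text
t 13.9167 rover xyz [-69.5  -1.5  84.1] F rover [-0.8  0.6  0.2] grip -0.002759251785217915
turn [-0.006 -0.01   0.002] shift cm [-0.14  0.15 -0.29]
```

Request:
{"op": "move_arm", "data": {
  "series": [
    [0,0,0,0,0,0.1,0],
    [0,0,0,0,0,0.2,0]
  ]
}}

```text
time_s: 14.08
eef_pos: [570.0, -11.6, 82.8]
ee_rot: [-0.005, 0.195, 0.981, -0.002]
force: [-5.2, 1.8, 13.5]
grip_width: 0.004
```

Request:
{"op": "move_arm", "data": {
  "series": [
    [0,0,0,0,0,0.1,0],
    [0,0,0,0,0,0.2,0]
  ]
}}

```text
time_s: 14.25
eef_pos: [570.0, -11.6, 82.6]
ee_rot: [-0.005, 0.195, 0.981, -0.002]
force: [-10.1, 2.0, 24.2]
grip_width: 0.002
```

```bash
python3 -c "
from h import *
go(-68,0,87)
from rig import capture
import cv2
for n in('scene',):
  c=capture(n);a=c['frame'][:,:,::-1];a=a[100:300,150:300]; cv2.imwrite('pics/s17.png',cv2.resize(a,None,fx=2.8,fy=2.8,interpolation=2))
"
```

```text
t 14.25 rover xyz [-69.4  -1.4  82.6] F rover [-10.1  -2.1  24.2] grip 0.0020050242651968625
turn [-0.006 -0.009  0.003] shift cm [-0.14  0.14 -0.44]
```

View pics/s17.png

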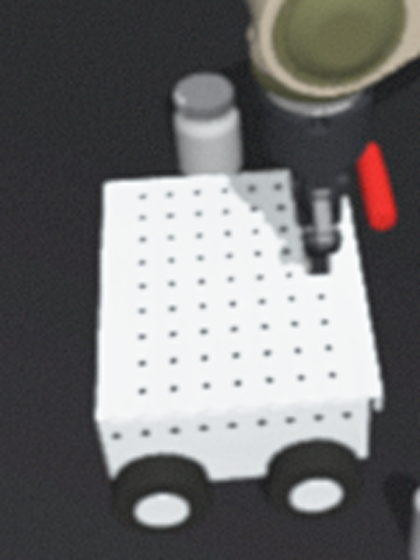

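The cover bottoms hard at 24 N and lies flat. Rising straight up and clear.

Request:
{"op": "move_arm", "data": {
  "series": [
    [0,0,0,0,0,-0.3,0],
    [0,0,0,0,0,-2,0],
    [0,0,0,0,0,-5,0],
    [0,0,0,0,0,-9,0],
    [0,0,0,0,0,-13,0]
  ]
}}

```text
time_s: 14.72
eef_pos: [570.8, -11.3, 213.9]
ee_rot: [-0.005, 0.195, 0.981, -0.002]
force: [0.0, 0.1, 1.0]
grip_width: -0.004
```

Request:
{"op": "move_arm", "data": {
  "series": [
    [0,0,0,4,0,-3,0],
    [0,0,0,8,0,-6,0],
    [0,0,0,12,0,-9,0],
    [0,0,0,16,0,-10,0],
    [0,0,0,20,0,-10,0]
  ]
}}

```text
time_s: 15.13
eef_pos: [406.0, 57.5, 314.5]
ee_rot: [-0.003, 0.195, 0.981, -0.002]
force: [0.8, 0.5, 1.4]
grip_width: -0.005
```

```bash
python3 -c "
from h import *
go(-300,0,300)
from rig import capture
import cv2
o=[]
for n in('top','scene'):
  c=capture(n);a=c['frame'][:,:,::-1].copy();cv2.imwrite(f'pics/{n}18.png',a)
  f=3
  y0,x0=((90,180) if n=='top' else (130,150))
  a=cv2.resize(a[y0:y0+180,x0:x0+(260 if n=='top' else 180)][:, :],None,fx=f-1+ (0 if n=='top' else 0),fy=f-1,interpolation=2)
  for th,col in((0,(0,0,255)),(.035,(0,200,0))):
    p=[(proj(c,W(90-194*np.cos(th)+4*np.sin(th),y,107+194*np.sin(th)+4*np.cos(th)))-[x0,y0])*2 for y in(120,-120)]
    print(n,th,np.round(p)); 
  o.append(a)
cv2.imwrite('pics/both18.png',np.hstack(o))
c=capture('scene');c2=c['frame'][:,:,::-1][190:275,180:290];cv2.imwrite('pics/s18z.png',cv2.resize(c2,None,fx=6,fy=6,interpolation=2))
for th in(0,.035,.07): print(((proj(c,W(90-194*np.cos(th)+4*np.sin(th),120,107+194*np.sin(th)+4*np.cos(th)))-[180,190])*6).round(), ((proj(c,W(90,120,111))-[180,190])*6).round())
"
```

```text
t 15.1333 rover xyz [-247.4   -0.8  314.5] F rover [0.5 0.7 1.4] grip -0.004561443405465549
turn [-0.005 -0.006  0.002] shift cm [5.26 0.1  1.48]
top 0 [[109. 183.]
 [318. 272.]]
top 0.035 [[108. 181.]
 [319. 271.]]
scene 0 [[275. 218.]
 [248.  56.]]
scene 0.035 [[275. 214.]
 [248.  52.]]
[644. 295.] [ 35. 341.]
[644. 282.] [ 35. 341.]
[643. 269.] [ 35. 341.]
```

View pics/both18.png

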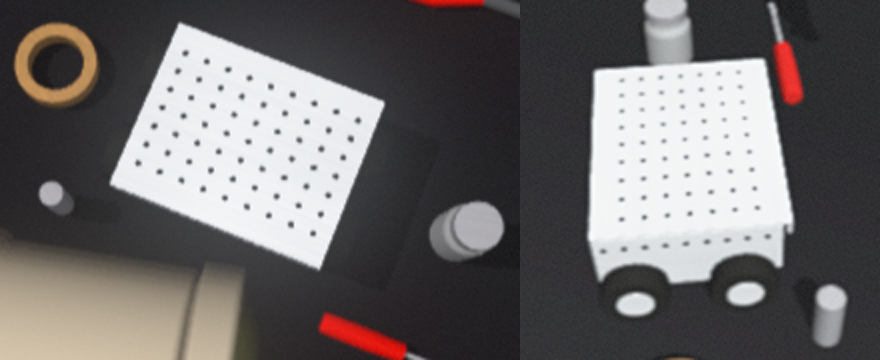

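View pics/s18z.png

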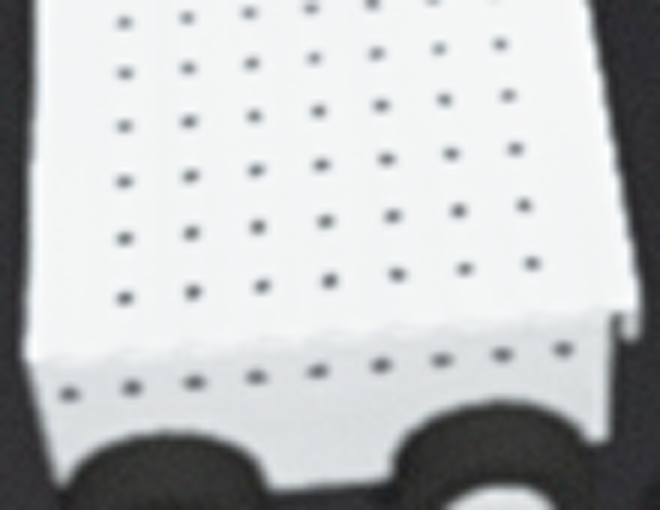

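The cover is flat: its edge corner is at (638,307) and its hinge corner at (28,357), both offset equally from the shut prediction. The rover and bystanders are where they were, and the hand is clear. Handing in.

Request:
{"op": "move_arm", "data": {
  "series": [
    [0,0,0,0,0,-1,0],
    [0,0,0,0,0,-1,0],
    [0,0,0,0,0,-1,0]
  ]
}}

```text
time_s: 15.53
eef_pos: [406.5, 57.6, 323.5]
ee_rot: [-0.004, 0.194, 0.981, -0.002]
force: [-0.5, -1.1, -0.7]
grip_width: -0.002
```

```bash
python3 -c "
from rig import job
print(job.finish_job())"
```

```text
the job is handed in; nothing more can be done
None
```

I pushed both drawers home, then shut the cover, and handed the job in at about 15.5 s of the 64 s limit. No verdict was reported.

**Drawers:** the left stopped hard at 14 N and the right at 10 N. Before I touched the cover, the top view showed both fronts on the home line within about 1–2 mm.

**Cover:** I pushed it down from behind along its arc until it bottomed at 24 N. In the last pictures it lies flat within about 1 pixel, a third of the allowed angle. The hand is clear, and in those pictures the rover looks within a few mm of its start and the bystanders look unmoved.

**What went wrong on the way:** the closed fingertips appear in the pictures to end about 25 mm short of the reported TCP, although the text puts the TCP at the fingertips. Because of that, my first push on the cover landed on its free edge (about 14 N) and only turned it from about 1.19 to 1.09 rad. I saw this in the pictures, went back behind the cover lower down, and finished the push properly.

The drawers could not be seen once the cover was shut, so their final position rests on the earlier check.

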